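# Lay the rocking half-round vial rack flat on the square mat

### The job

The empty half-round vial rack has been left standing on its curved rim, where it rocks at a touch. Steady it, carry it to the square grey mat (not the round one) and settle it in the middle of that mat on its flat underside, wells facing up, ready for loading. Do not let go of it high above the surface, and leave the loaded rack where it is.

Things in the scene. Friction and masses are not known exactly. Their poses are not given: they have to be found in the camera images.
- rack: Ivory D-shaped slab, 0.13 kg: radius 55 mm, straight edge 110 mm, 26 mm thick. One D face has seven dark wells; the other, the underside, is a 7 mm layer of grey rubber. Origin: middle of the straight edge, mid-thickness (centre of the curve). x points out of the wells face, y along the straight edge, z from curve to straight edge. Starts standing still on its rim: z up, x level, any heading.
- rack_mid (a point): The middle of the rack's D: 23.3 mm from its origin along -z. About 32 mm above the surface while it stands, 13 mm when flat. Touched or let go, the rack rocks about its x axis on the rim and comes to rest within seconds. It stands by itself on bench or mat; pushed near the top along x it tips over its lower edge at about 22 degrees and falls flat, its middle then 45 mm farther on.
- mat: Square mat of grey silicone, 190 x 190 mm, 4 mm thick, fixed to the bench, its sides parallel to world x and y. Origin: centre of its underside, on the bench. A round mat of the same material, 170 mm across, lies on the other side of the rack and is not the target.
- loaded_rack: A rack of the same shape and size that already lies flat on the bench, farther from the robot, with four capped vials standing in it (tops 56 mm above the bench). Origin: middle of its straight edge, on the bench. To be left alone.
There are look-alikes about, which are no part of the job. Leave any orange or purple look-alike of the rack alone.

How it is judged:
By the outcome, as a careful person would: the job done as asked, in the order asked, and still so for the second after the job is handed in, with the robot touching nothing.
It also fails if it takes over 35 s, if anything falls off the work surface, if the arm or the gripper's body presses on something with over 40 N, if the wrist force passes 120 N, or if a joint passes its speed limit or range.

### The arm

A 6-joint arm with a two-finger parallel gripper is mounted at the origin on the work surface. World frame = base frame: x ahead of the robot, y to its left, z up, the work surface at z = 0. Lengths are in m, angles in rad, forces in N, time in s.
With the tool pointing down it reaches from about 0.3 to 0.775 m from the base axis. Payload 14.6 kg.
Tool frame: the origin (TCP) lies at the very end of the fingers, on their centre line; the grasp point (between the pads) lies 19 mm behind it; z points along the fingers, y is the line along which they close (so a half turn about z gives the same grasp; the last joint's range is limited). The gripper opens to 94 mm and grips with 3 to 60 N. Pads are 16 mm wide; open, the fingers measure 119 mm over their backs; the gripper's body (75 mm by 177 mm) begins 78 mm behind the grasp point.
Start: joints at [1.076, 0.3, 1.521, -0, 1.321, -0.067], TCP at [0.228, 0.5, 0.205] pointing down, gripper open.
Joint ranges: [-3.03, 3.03], [-0.79, 2.21], [0.23, 2.52], [-1.04, 4.18], [0, 3.07], [-2.55, 2.55]. Speed limits (rad/s): [2.22, 2.22, 2.57, 3.14, 3.14, 3.14].

### API

Orientations are given as [roll, pitch, yaw] about the fixed x, y, z axes, in that order (R = Rz(yaw) Ry(pitch) Rx(roll)).
In Python, from station import ctrl gives the robot as it stands.
- The arm moves only by the shell command python3 -m pendant 'ROWS' [OPENING] [FORCE]. ROWS is JSON, a list of rows, each a list of 2 entries, a list of its own where there are three numbers: the shift along the world's x, y, z in cm, then the turn about the world's z in rad. A call has 1 to 20 rows; each row shifts and turns the commanded pose from where the row before left it; what a row does not reach is not made up. A row lasts 1/12 s, in which the tool goes at most 41.7 mm and 7.16 degrees, less where a joint would pass 70% of its speed; a pose out of reach is approached as far as the arm can. A call is refused whole if a number of a shift passes 4.17 or a number of a turn 0.125, either way. A call with a gripper value outside its range is refused whole. OPENING is the opening, from 0 (shut) to 1 (fully open), set as the call begins (- or left out, the last holds). The fingers move at their own pace and stop on an object; FORCE is the grip in N (left out, the last holds). Time passes only in rows, so rows that do not move let the fingers close. It gives the time, the measured TCP pose, the force, the opening and the grip force at its end, in the units of the state.
- ctrl.get_obs(): the state, without advancing time (a new reading comes with each control period).
- ctrl.camera(name): name is "scene" or "top" or "wrist"; returns a dict with "color" (400x640x3 uint8, red, green, blue), "intrinsics" (3x3 intrinsics, pixels), "k1" (the pictures are not rectified: a ray, as slopes to the right and down, at radius r is drawn at 1 + k1 r^2 times it, then the intrinsics apply), "camera_from_world" (4x4, takes a point from world to camera coordinates). Camera axes: x right, y down, z forward; pixel columns grow to the right and rows downward; lengths in m; the calibration is good to about 2 mm. A picture is of the moment at which its call begins. There is no depth.
- ctrl.hand_in(): hands the job in; it is judged then, once.
The state is a dict: "time_s": time; "qpos": joint angles; "joint_vel": joint speeds; "tau": joint torques, N m; "ee_pos": TCP position; "eef_rot": TCP orientation; "force": force on the tool from outside, world axes, zero at the start; "moment": the same for the moment, N m; "grip_width": finger opening in m; "grip_force": force on a finger pad.
Only numpy, scipy, OpenCV 4.12 (cv2) and the standard library are available. Lean on these libraries where they do the work, as an engineer would, in place of code of your own. Each camera call takes 0.05 s, during which the arm holds its last target. There are 200 camera calls.

## Working session

There is one attempt and no reset: what is moved stays moved. The work goes in short steps, Python scripts to look and compute and a shell command to move; the robot and the scene stay as the last step left them, time stands still between calls to the robot, and variables do not carry over. Pictures are saved under pics/ and viewed, at most 10 in all, crops included, and the job is handed in when it is done.

```bash
mkdir -p pics; cat > h.py <<'E'
import numpy as np,cv2,json
from station import ctrl
def snap(n,f):
    c=ctrl.camera(n); cv2.imwrite(f'pics/{f}.png',c['color'][:,:,::-1])
    np.savez(f'pics/{f}.npz',**{k:np.array(v) for k,v in c.items()}); return c
def ray(f,uv):
    c=np.load(f'pics/{f}.npz'); K=c['intrinsics']; k1=float(c['k1']); T=c['camera_from_world']
    p=cv2.undistortPoints(np.array(uv,float).reshape(-1,1,2),K,np.array([k1,0,0,0.]))[:,0]
    d=np.c_[p,np.ones(len(p))]@T[:3,:3]; o=-T[:3,:3].T@T[:3,3]; return o,d
def at(f,uv,z):
    o,d=ray(f,uv); z=np.broadcast_to(z,len(d)); return o+d*((z-o[2])/d[:,2])[:,None]
def proj(f,P):
    c=np.load(f'pics/{f}.npz'); T=c['camera_from_world']; P=np.atleast_2d(P)
    return cv2.projectPoints(P,cv2.Rodrigues(T[:3,:3])[0],T[:3,3],c['intrinsics'],np.array([float(c['k1']),0,0,0.]))[0][:,0]
E
python3 -c "
from h import *
a=snap('scene','s0');b=snap('top','t0')
o=ctrl.get_obs();print(o['ee_pos'],o['eef_rot'],o['time_s'])"
```

```text
[0.22806499 0.50024203 0.20495335] [-3.14060897e+00 -1.04828103e-04  2.71378873e+00] 0.1
```

View pics/s0.png

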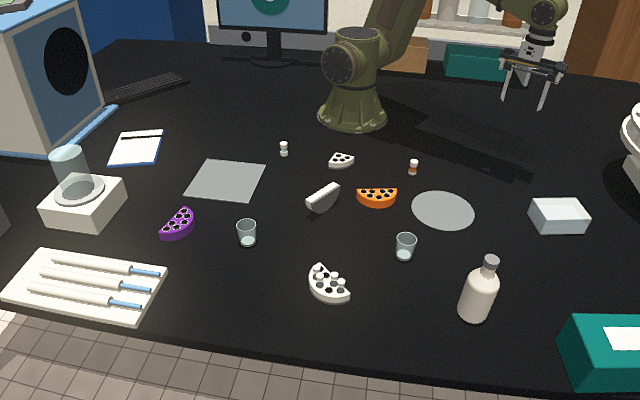

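View pics/t0.png

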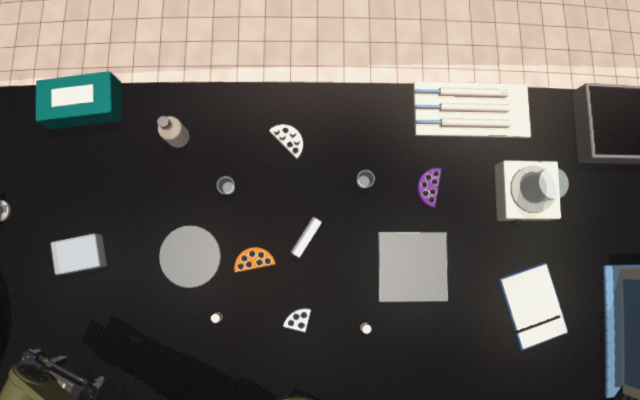

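```bash
python3 -c "
from h import *
a=cv2.imread('pics/s0.png')[165:225,285:355];b=cv2.imread('pics/t0.png')[205:270,275:335]
A=cv2.resize(a,None,fx=7,fy=7,interpolation=cv2.INTER_CUBIC)[:420,:400];B=cv2.resize(b,None,fx=6.5,fy=6.5,interpolation=cv2.INTER_CUBIC)[:420]
cv2.imwrite('pics/c0.png',np.hstack([A,B]))
for n,z,uv in [('mat',.004,[(379,233),(447,232),(448,301),(379,302)]),('top',.055,[(317.5,217.5),(321.5,220),(298,257),(292.5,253)]),('loaded',.026,[(289,140)]),('orange',.026,[(254,260)]),('smallD',.026,[(297,320)]),('glass',.05,[(366,180),(226,186)]),('vials',.03,[(366,328),(216,318)])]:
  print(n,at('t0',uv,z).round(4).tolist())
P=at('s0',[(338,184),(309,207)],.055);print(P.round(4))
o,_=ray('t0',[(0,0)]);print(o, ray('s0',[(0,0)])[0])
"
```

```text
mat [[0.5632, -0.226, 0.004], [0.566, -0.4171, 0.004], [0.3759, -0.4159, 0.004], [0.3751, -0.2243, 0.004]]
top [[0.6011, -0.055, 0.055], [0.5945, -0.0656, 0.055], [0.4968, -0.004, 0.055], [0.5072, 0.0105, 0.055]]
loaded [[0.8178, 0.0233, 0.026]]
orange [[0.4883, 0.1143, 0.026]]
smallD [[0.3297, -0.0019, 0.026]]
glass [[0.7032, -0.1856, 0.05], [0.6849, 0.1903, 0.05]]
vials [[0.3088, -0.1852, 0.03], [0.3337, 0.2133, 0.03]]
[[ 0.5066  0.0112  0.055 ]
 [ 0.6164 -0.0472  0.055 ]]
[ 0.49160043 -0.01951289  1.34880107] [1.44105765 0.09951908 0.73143576]
```

View pics/c0.png

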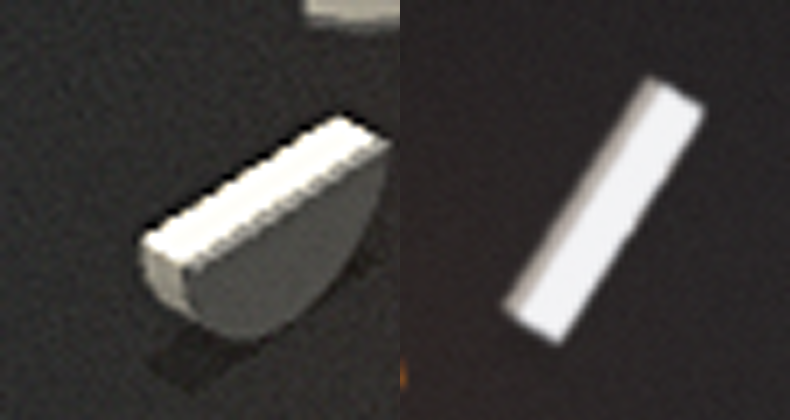

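Candidates in the top image are: the standing ivory rack (307,237), the small flat ivory D (297,320), orange (254,260), purple (430,187) and the loaded rack (289,140). I choose the standing one. The crop shows a plain grey face on the far (+x,+y) side, which is the rubber underside, so the wells face −x,−y. The square mat is at top pixel (413,267), centre about (0.470,−0.321).

```bash
python3 -c "
from h import *
q=np.array([(248,77),(306,107),(158,346),(103,305)])/6.5+[275,205]-.45
P=at('t0',q,.055);print(P.round(4).tolist())
print(P.mean(0),[np.linalg.norm(P[i]-P[i-1]) .round(4) for i in range(4)])
d=(P[0]+P[1]-P[2]-P[3])[:2];th=np.arctan2(d[1],d[0]);n=np.array([np.sin(th),-np.cos(th)]);print(th,n)
# scene top strip corners
s=np.array([(340,115),(390,147),(190,268),(143,240)])/7.+[285,165]-.43
S=at('s0',s,.055);print(S.round(4).tolist(),S.mean(0))
c=P.mean(0)[:2]; y=np.pi-(-np.arctan2(-n[0],n[1]))
print('yaw target: tool y=(sin,-cos)=-n ->',np.arctan2(-n[0],n[1]),'shift cm',(c-ctrl.get_obs()['ee_pos'][:2])*100)
print('place',np.array([.470,-.321])+.045*n)
"
```

```text
[[0.6039, -0.0423, 0.055], [0.5918, -0.066, 0.055], [0.4948, -0.0063, 0.055], [0.5112, 0.016, 0.055]]
[ 0.5504218 -0.0246328  0.055    ] [np.float64(0.1096), np.float64(0.0266), np.float64(0.1139), np.float64(0.0277)]
-0.5563482119202603 [-0.52808867 -0.84918924]
[[0.4955, -0.0034, 0.055], [0.5125, 0.018, 0.055], [0.5989, -0.0434, 0.055], [0.586, -0.063, 0.055]] [ 0.5482148  -0.02293788  0.055     ]
yaw target: tool y=(sin,-cos)=-n -> 2.585244441669533 shift cm [ 32.23568149 -52.48748321]
place [ 0.44623601 -0.35921352]
```

```bash
python3 -m pendant '[[[1.8,-2.9,0],-0.065],[[1.8,-2.9,0],-0.065],[[1.8,-2.9,0],0],[[1.8,-2.9,0],0],[[1.8,-2.9,0],0],[[1.8,-2.9,0],0],[[1.8,-2.9,0],0],[[1.8,-2.9,0],0],[[1.8,-2.9,0],0],[[1.8,-2.9,0],0],[[1.8,-2.9,0],0],[[1.8,-2.9,0],0],[[1.8,-2.9,0],0],[[1.8,-2.9,0],0],[[1.8,-2.9,-1.5],0],[[1.8,-2.9,-1.5],0],[[1.8,-2.9,-1.5],0],[[1.6,-3.1,-1.5],0],[[0,0,-1.5],0],[[0,0,0],0]]' 1; python3 -c "
from h import *
snap('wrist','w0')
o=ctrl.get_obs();print(o['ee_pos'],o['eef_rot'])
c=np.array([.5495,-.024]);n=np.array([-.528,-.849]);t=np.array([.849,-.528])
print(proj('w0',[[*(c+a*n+b*t),.055] for a in(-.013,.013) for b in(-.055,.055)]).round(0).tolist())"
```

```text
time_s: 1.77
ee_pos: [0.549, -0.0248, 0.127]
eef_rot: [-3.139, -0.005, 2.581]
force: [-0.6, 0.2, -1.1]
grip_width: 0.0938
grip_force: 0.0
[ 0.54931388 -0.02383474  0.12890751] [-3.14011259 -0.00325391  2.58272765]
[[338.0, 148.0], [336.0, 271.0], [306.0, 148.0], [308.0, 271.0]]
```

View pics/w0.png

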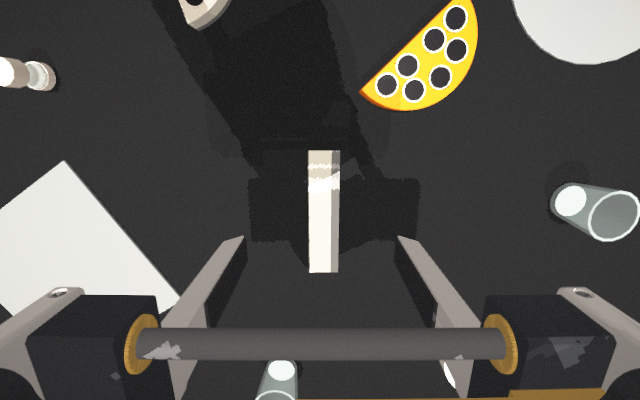

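The rack's top strip spans columns 308–339 and rows 150–272, within 1–2 px of prediction. The grey layer is on the right, the +y side. The fingers are aligned, so I'll lower and grip.

```bash
python3 -m pendant '[[[0,0,-2],0],[[0,0,-2],0],[[0,0,-2],0],[[0,0,-2],0],[[0,0,-1.5],0],[[0,0,-1],0],[[0,0,0],0],[[0,0,0],0]]' 1; python3 -m pendant '[[[0,0,0],0],[[0,0,0],0],[[0,0,0],0],[[0,0,0],0],[[0,0,0],0],[[0,0,0],0],[[0,0,0],0],[[0,0,0],0],[[0,0,0],0],[[0,0,0],0]]' 0 25
```

```text
time_s: 2.48
ee_pos: [0.5505, -0.0231, 0.0263]
eef_rot: [3.141, 0.0, 2.585]
force: [0.4, 0.2, 0.6]
grip_width: 0.0938
grip_force: 0.0
time_s: 3.32
ee_pos: [0.5502, -0.0236, 0.0254]
eef_rot: [-3.142, -0.0, 2.584]
force: [0.5, -0.0, -0.4]
grip_width: 0.031
grip_force: 0.0
```

```bash
python3 -m pendant '[[[0,0,0],0],[[0,0,0],0],[[0,0,0],0],[[0,0,0],0],[[0,0,0],0],[[0,0,0],0]]' 0 25; python3 -m pendant '[[[0,0,0.5],0],[[0,0,1],0],[[0,0,1.5],0],[[0,0,1],0],[[0,0,0],0]]'
```

```text
time_s: 3.82
ee_pos: [0.5502, -0.0236, 0.0254]
eef_rot: [-3.142, -0.0, 2.584]
force: [0.9, 0.0, 0.6]
grip_width: 0.0259
grip_force: 25.0
time_s: 4.23
ee_pos: [0.5514, -0.0237, 0.0681]
eef_rot: [3.14, 0.004, 2.584]
force: [-0.4, 0.0, -1.4]
grip_width: 0.0261
grip_force: 25.0
```

```bash
python3 -m pendant '[[[-0.4,-1.4,0],0],[[-0.8,-2.6,0],0],[[-0.8,-2.6,0],0],[[-0.8,-2.6,0],0],[[-0.8,-2.6,0],0],[[-0.8,-2.6,0],0],[[-0.8,-2.6,0],0],[[-0.8,-2.6,0],0],[[-0.8,-2.6,0],0],[[-0.8,-2.6,0],0],[[-0.8,-2.6,0],0],[[-0.8,-2.6,0],0],[[-0.8,-2.6,0],0],[[-0.4,-0.9,0],0],[[0,0,0],0],[[0,0,0],0],[[0,0,0],0]]'; python3 -c "
from h import *
snap('top','t1');snap('scene','s1')
o=ctrl.get_obs();print(o['ee_pos'],o['eef_rot'])
a=cv2.imread('pics/t1.png')[190:330,350:490];b=cv2.imread('pics/s1.png')[110:250,150:290]
cv2.imwrite('pics/c1.png',np.hstack([cv2.resize(x,None,fx=2.8,fy=2.8,interpolation=cv2.INTER_CUBIC) for x in(a,b)]))"
```

```text
time_s: 5.65
ee_pos: [0.4465, -0.3574, 0.0653]
eef_rot: [3.141, -0.0, 2.585]
force: [-0.2, 0.0, -0.4]
grip_width: 0.0259
grip_force: 25.0
[ 0.44668292 -0.35742143  0.06545655] [ 3.14147804e+00 -1.60741581e-04  2.58518518e+00]
```

View pics/c1.png

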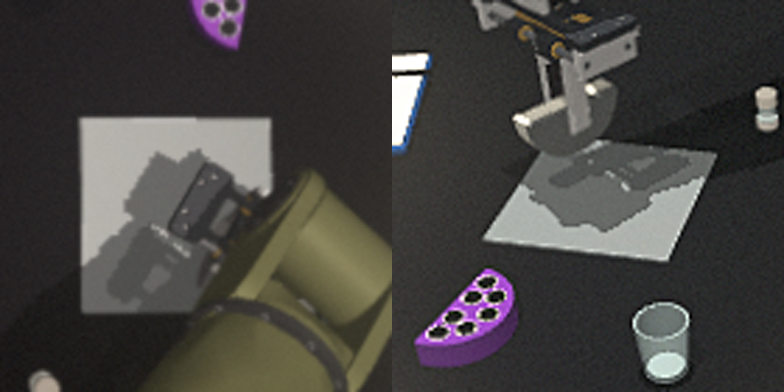

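The rack hangs level and upright in the fingers over the square mat, with the grey underside facing +x,+y. Lowering now.

```bash
python3 -m pendant '[[[-0.1,-0.1,-1],0],[[0,0,-1],0],[[0,0,-0.8],0],[[0,0,-0.4],0],[[0,0,-0.3],0],[[0,0,0],0],[[0,0,0],0]]'; python3 -m pendant '[[[0,0,-0.1],0],[[0,0,0],0],[[0,0,0],0]]'
```

```text
time_s: 6.33
ee_pos: [0.4452, -0.3596, 0.0304]
eef_rot: [3.142, 0.0, 2.584]
force: [0.2, -0.1, -1.8]
grip_width: 0.0258
grip_force: 25.0
time_s: 6.58
ee_pos: [0.4452, -0.3596, 0.0295]
eef_rot: [-3.142, 0.0, 2.584]
force: [-0.5, 0.6, -0.9]
grip_width: 0.0257
grip_force: 25.0
```

```bash
python3 -m pendant '[[[0,0,-0.1],0],[[0,0,0],0],[[0,0,0],0]]'
```

```text
time_s: 6.83
ee_pos: [0.4453, -0.3597, 0.0293]
eef_rot: [-3.141, 0.001, 2.584]
force: [-2.9, 3.2, 8.5]
grip_width: 0.0259
grip_force: 25.0
```

Contact at 8.5 N. I'll ease up slightly, release fully, and let it settle.

```bash
python3 -m pendant '[[[0,0,0.07],0],[[0,0,0],0]]'; python3 -m pendant '[[[0,0,0],0],[[0,0,0],0],[[0,0,0],0],[[0,0,0],0],[[0,0,0],0],[[0,0,0],0],[[0,0,0],0],[[0,0,0],0],[[0,0,0],0],[[0,0,0],0],[[0,0,0],0],[[0,0,0],0],[[0,0,0],0],[[0,0,0],0],[[0,0,0],0],[[0,0,0],0],[[0,0,0],0],[[0,0,0],0],[[0,0,0],0],[[0,0,0],0]]' 1;  python3 -c "
from h import *
snap('wrist','w2');snap('scene','s2')
b=cv2.imread('pics/s2.png')[110:250,150:290]
cv2.imwrite('pics/c2.png',np.hstack([cv2.imread('pics/w2.png')[:,120:520],cv2.resize(b,(400,400),interpolation=cv2.INTER_CUBIC)]))"
```

```text
time_s: 7.0
ee_pos: [0.4453, -0.3597, 0.0294]
eef_rot: [-3.141, 0.001, 2.584]
force: [-0.2, 0.6, 3.1]
grip_width: 0.0259
grip_force: 25.0
time_s: 8.67
ee_pos: [0.4452, -0.3596, 0.0291]
eef_rot: [3.142, 0.0, 2.584]
force: [-0.6, -0.2, -0.2]
grip_width: 0.0944
grip_force: 0.0
```

View pics/c2.png

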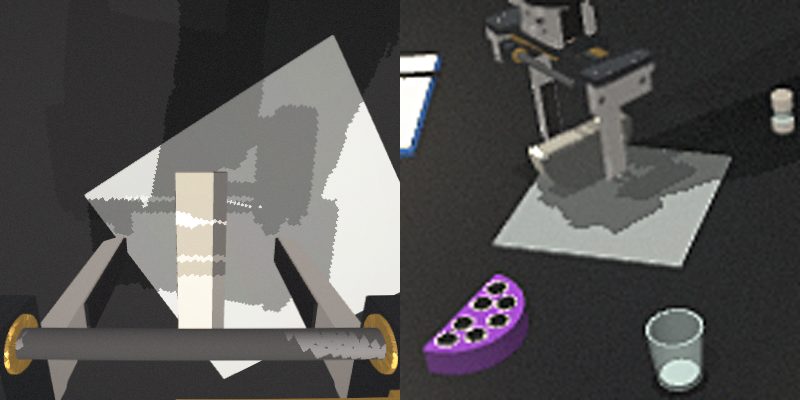

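The rack stands on the mat between the open fingers. Next I raise the tips near its top, push along (+0.53,+0.85) with the wells-side finger, and slow down near contact.

```bash
python3 -m pendant '[[[0,0,1],0],[[0,0,0.6],0],[[0.53,0.85,0],0],[[0.53,0.85,0],0],[[0.26,0.42,0],0],[[0.1,0.17,0],0],[[0.1,0.17,0],0],[[0.1,0.17,0],0],[[0.1,0.17,0],0],[[0.1,0.17,0],0],[[0.1,0.17,0],0],[[0,0,0],0],[[0,0,0],0]]';  python3 -c "
from h import *
snap('wrist','w3');snap('scene','s3')
b=cv2.imread('pics/s3.png')[110:250,150:290]
cv2.imwrite('pics/c3.png',np.hstack([cv2.imread('pics/w3.png')[:,120:520],cv2.resize(b,(400,400),interpolation=cv2.INTER_CUBIC)]))"
```

```text
time_s: 9.85
ee_pos: [0.4644, -0.3282, 0.0451]
eef_rot: [3.142, -0.0, 2.584]
force: [0.6, -0.1, 0.2]
grip_width: 0.0943
grip_force: 0.1
```

View pics/c3.png

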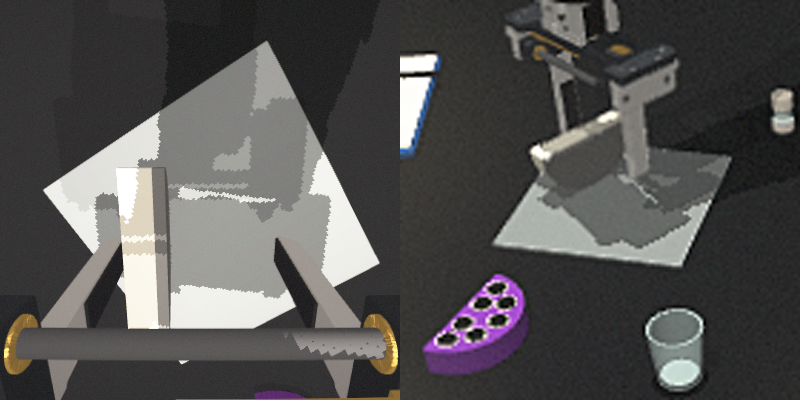

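The finger has just met the wells face and the rack is still upright on the mat. I keep pushing slowly.

```bash
python3 -m pendant '[[[0.1,0.17,0],0],[[0.1,0.17,0],0],[[0.1,0.17,0],0],[[0.1,0.17,0],0],[[0.1,0.17,0],0],[[0.1,0.17,0],0],[[0.1,0.17,0],0],[[0.1,0.17,0],0],[[0.1,0.17,0],0],[[0.1,0.17,0],0],[[0.1,0.17,0],0],[[0,0,0],0],[[0,0,0],0],[[0,0,0],0],[[0,0,0],0]]';  python3 -c "
from h import *
snap('wrist','w4');snap('scene','s4')
b=cv2.imread('pics/s4.png')[110:250,150:290]
cv2.imwrite('pics/c4.png',np.hstack([cv2.imread('pics/w4.png')[:,120:520],cv2.resize(b,(400,400),interpolation=cv2.INTER_CUBIC)]))"
```

```text
time_s: 11.2
ee_pos: [0.4753, -0.3095, 0.0452]
eef_rot: [-3.142, 0.0, 2.584]
force: [0.2, -0.4, 1.3]
grip_width: 0.0939
grip_force: 0.0
```

View pics/c4.png

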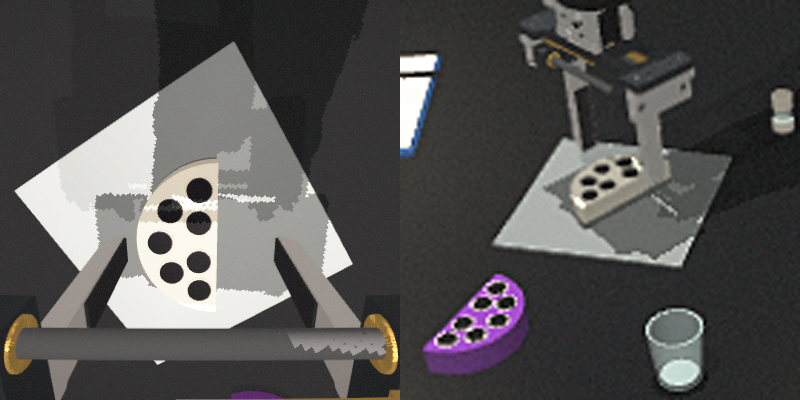

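The rack lies flat on the mat, wells up. I'll measure its middle from the wrist view and lift clear.

```bash
python3 -m pendant '[[[0,0,1],0],[[0,0,2.5],0],[[0,0,3],0],[[0,0,3],0],[[0,0,3],0],[[-2.5,2.5,2],0],[[-2.5,2.5,0],0],[[-2.5,2.5,0],0],[[-2.5,2.5,0],0],[[-2.5,2.5,0],0],[[-2.5,2.5,0],0],[[-2.5,2.5,0],0],[[0,0,0],0],[[0,0,0],0]]'; python3 -c "
from h import *
P=at('w4',[(337,158),(336,312),(257,236)],.030);m=(P[0]+P[1])/2
d=P[2]-m;d/=np.linalg.norm(d)
print(P.round(4),np.linalg.norm(P[0]-P[1]),np.linalg.norm(P[2]-m),'mid',m+d*.0233)
snap('top','t5')
a=cv2.imread('pics/t5.png')[220:315,365:460];cv2.imwrite('pics/c5.png',cv2.resize(a,None,fx=6,fy=6,interpolation=cv2.INTER_CUBIC))"
```

```text
time_s: 12.47
ee_pos: [0.3001, -0.134, 0.1913]
eef_rot: [3.142, 0.003, 2.585]
force: [0.4, -0.2, 1.7]
grip_width: 0.0943
grip_force: 0.0
[[ 0.434  -0.2717  0.03  ]
 [ 0.5306 -0.3307  0.03  ]
 [ 0.4506 -0.345   0.03  ]] 0.11315657041760709 0.054084043507000204 mid [ 0.46862037 -0.32009402  0.03      ]
```

View pics/c5.png

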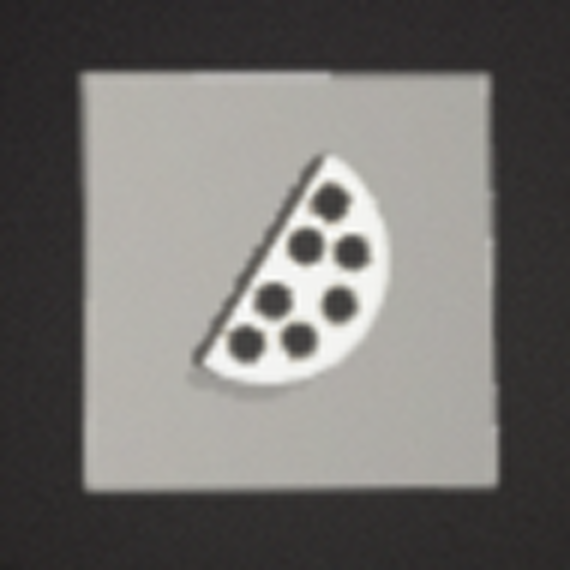

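The top view shows the rack flat, wells up, with its middle within about 2 mm of the mat centre. The arm is clear.

```bash
python3 -c "
from station import ctrl
print(ctrl.hand_in())"
```

```text
the job is handed in; nothing more can be done
None
```

The rack now lies flat on its rubber underside, wells up, within about 3 mm of the middle of the square mat; the loaded rack was not touched, and I handed the job in at about 12.5 s (the hand-in gave no verdict).

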